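Flip the red stop down and butt the board against it for the cut

TASK

Get the dark board ready for its crosscut on the sawing jig: push it over from its edge so that it lies flat on the jig's deck, push the red flip stop over so that it drops down fully in front of the fence, and push the board flush against the fence and along it until its left end meets the red stop. Only push with the fingers: do not pick the board up, leave the blue stop parked up behind, and leave the tape measure, pencil and cork block where they lie.

Things in the scene. Friction and masses are not known exactly. Their poses are not given: they have to be found in the camera images.
- crosscut_board: fixed sawing jig: pale plywood deck, aluminium fence along its back. Deck 160 mm deep (x -80 to +80), 455 mm long (y -255 to +200), 18 mm thick; origin on the bench top under the deck. x points square to the fence, away from the robot; y along the fence to the left; z up. Fence: front face at x = 45 mm, back at 70 mm, top 63 mm above the bench. A 3 mm saw slot crosses it at y = -15 mm
- fence_foot (a point): point of the jig where the fence's front face meets the deck's top (x = 45 mm, y = 0, z = 18 mm in the jig's frame)
- walnut_board: loose dark board 20 x 60 x 200 mm, 0.14 to 0.28 kg. Starts on its long narrow edge on the deck, roughly along the fence, 65 to 95 mm in front of it, right of both stops. Origin: middle of the edge it stands on; x = thickness (to the fence), y = length (left), z = width (up at the start). Pushed near its upper edge towards the fence it falls flat with z towards the fence
- board_mid (a point): centre of the dark board (10 mm from its faces, 30 mm from its long edges, 100 mm from its ends)
- red_stop: fixed dark clamp block of the flip stop with the red arm, 27 x 34 mm, on top of the fence; origin on the fence's top face, mid-thickness; axes as the jig's. The two stops are 85 to 125 mm apart, either may be the left one. Flipped down, the stop's foot is 16 mm wide: a board's end butts against its face 8 mm to the right (-y) of this origin
- red_stop_arm (a joint): hinge of the red stop's L-shaped arm, rad: 0 = parked up behind the fence (at the start; its weight keeps it there), 2.35 = fully down in front of the fence, on its end stop. Little friction: pushed forward past about 0.55 it falls down by itself, short of that it falls back. The arm reaches 52 mm out from the pin to a bend with a black cap (18 x 20 x 26 mm), then comes the foot
- red_stop_pin (a point): middle of that stop's hinge pin, which runs along the fence 16 mm above the block's origin (79 mm above the bench)
- red_stop_tip (a point): end of that stop's foot. Parked: 5 mm in front of the pin, 78 mm above it; the arm slopes up and back at 45 degrees from the pin to its bend, 37 mm behind and 37 mm above the pin (the cap's back about 52 mm behind), and the foot slopes up and forward from there: push the bend from behind, towards the robot. Down: 52 mm in front of the pin, 58 mm below it, 3 mm over the deck
- blue_stop: fixed dark clamp block of the flip stop with the blue arm, 27 x 34 mm, on top of the fence; origin on the fence's top face, mid-thickness; axes as the jig's. The two stops are 85 to 125 mm apart, either may be the left one. Flipped down, the stop's foot is 16 mm wide: a board's end butts against its face 8 mm to the right (-y) of this origin
- blue_stop_arm (a joint): blue stop's arm hinge, built and counted as the red one's; starts parked at 0 and is to stay there. Parked, it leaves the deck free for a board to pass beneath
- blue_stop_pin (a point): middle of that stop's hinge pin, which runs along the fence 16 mm above the block's origin (79 mm above the bench)
- blue_stop_tip (a point): end of that stop's foot. Parked: 5 mm in front of the pin, 78 mm above it; the arm slopes up and back at 45 degrees from the pin to its bend, 37 mm behind and 37 mm above the pin (the cap's back about 52 mm behind), and the foot slopes up and forward from there: push the bend from behind, towards the robot. Down: 52 mm in front of the pin, 58 mm below it, 3 mm over the deck
- tape_measure: yellow and black pocket tape measure, 38 x 83 x 62 mm, on the bench in front of the jig; leave it alone. Origin at the middle of its underside
- pencil: red carpenter's pencil, 176 mm long, 12 x 8 mm, lying on the bench in front of the left end of the jig; leave it alone. Origin at the middle of its underside
- cork_block: cork sanding block, 61 x 111 x 36 mm, lying on the bench in front of the right half of the jig; leave it alone. Origin at the middle of its underside

How it is judged:
By the outcome, as a careful person would: the job done as asked, in the order asked, and still so for the second after the job is handed in, with the robot touching nothing.
It also fails if it takes over 64 s, if anything falls off the work surface, if the arm or the gripper's body presses on something with over 40 N, if the wrist force passes 120 N, or if a joint passes its speed limit or range.

ROBOT

A 7-joint arm with a two-finger parallel gripper is mounted at the origin on a cart in front of the work surface, level with it; the furniture and walls round the work are solid. World frame = base frame: x ahead of the robot, y to its left, z up, the work surface at z = 0. Lengths are in mm, angles in rad, forces in N, time in s.
With the tool pointing down it reaches from about 425 to 825 mm from the base axis. Payload 3.6 kg.
Tool frame: the origin (TCP) lies at the very end of the fingers, on their centre line; the grasp point (between the pads) lies 19 mm behind it; z points along the fingers, y is the line along which they close (so a half turn about z gives the same grasp; the last joint's range is limited). The gripper opens to 85 mm and grips with 20 to 120 N. Pads are 22 mm wide; open, the fingers measure 114 mm over their backs; the gripper's body (76 mm by 85 mm) begins 54 mm behind the grasp point. The pads swing forward as they close: fully open they stand 13 mm farther back than shut.
Start: joints at [-1.29, 0.615, -0.013, 1.423, 0.008, 1.103, -0.04], TCP at [196.273, 619.629, 231.297] pointing down, gripper open.
Joint ranges: [-3.12, 3.12], [-0.3, 2.06], [-1.34, 1.32], [0.26, 2.42], [-1.36, 4.5], [0.01, 1.98], [-2.84, 2.84]. Speed limits (rad/s): [2.79, 2.79, 3.14, 3.14, 3.14, 3.14, 3.14].

INTERFACE

Orientations are given as a unit quaternion [x, y, z, w].
In Python, from cell import * gives the robot as it stands.
- The arm moves only by the tool jog_arm, never from a script. Its arguments are lists of equal length, an entry for each row: "offset": the shift along the tool's x, y, z in mm, a list of three; "twist": the turn, a rotation vector about the tool's x, y, z in degrees, a list of three; "gripper": the closure, from -1 (fully open) to 1 (shut), so that 0 is half open. In form: {"offset": [[dx, dy, dz], ...], "twist": [[rx, ry, rz], ...], "gripper": [gripper, ...]}. A call has 1 to 12 rows; each row is the pose to reach, as a shift and turn from the pose commanded when the call began, along the tool's axes at that moment; what a row does not reach only later rows make up. A row lasts 1/12 s, in which the tool goes at most 41.7 mm and 7.16 degrees, less where a joint would pass 70% of its speed; a pose out of reach is approached as far as the arm can. A call with a gripper value outside its range is refused whole. The fingers move at their own pace and stop on an object; "grip_force" is the grip in N (left out, the last holds). Time passes only in rows, so rows that repeat a pose let the fingers close. It gives the time, the measured TCP pose, the force, the opening and the grip force at its end, in the units of the state.
- state(): the state, without advancing time (a new reading comes with each control period).
- get_image(name): name is "scene" or "top" or "wrist"; returns the picture (480x640x3 uint8, blue, green, red); there is no depth.
- camera_info(name): a dict with "K" (3x3 intrinsics, pixels), "R" (3x3) and "t" (3): a world point X has camera coordinates R X + t; the wrist camera has in their place "T_tool_cam" (4x4, takes a point from camera to tool coordinates, whose origin is the TCP and whose axes are the flange's). Camera axes: x right, y down, z forward; pixel columns grow to the right and rows downward; lengths in mm; the calibration is good to about 2 mm. The wrist camera is an equidistant fisheye: a pixel r from the principal point sees the ray r / f radians off the axis. A picture is of the moment at which its call begins: read the wrist's pose just before it. camera_info takes no time and is no camera call.
- close_job(): hands the job in; it is judged then, once.
The state is a dict: "clock": time; "joint_pos": joint angles; "qd": joint speeds; "tau": joint torques, N m; "tool_pos": TCP position; "ee_rot": TCP orientation; "contact_force": force on the tool from outside, world axes, zero at the start; "wrist_torque": the same for the moment, N m; "opening": finger opening in mm; "grip_force": force on a finger pad.
Only numpy, scipy, OpenCV 4.12 (cv2) and the standard library are available. Lean on these libraries where they do the work, as an engineer would, in place of code of your own. Each camera call takes 0.05 s, during which the arm holds its last target. There are 200 camera calls.

## Working session

There is one attempt and no reset: what is moved stays moved. The work goes in short steps, Python scripts to look and compute and a tool call to move; the robot and the scene stay as the last step left them, time stands still between calls to the robot, and variables do not carry over. Pictures are saved under pics/ and viewed, at most 10 in all, crops included, and the job is handed in when it is done.

Besides the shell and the picture viewer there is one more tool, called after "Emit:" by a JSON object that holds its "method" and its "body". jog_arm: Moves the arm, as the interface text tells. Its arguments: {"type":"object","properties":{"offset":{"type":"array","items":{"type":"array","items":{"type":"number"}}},"twist":{"type":"array","items":{"type":"array","items":{"type":"number"}}},"gripper":{"type":"array","items":{"type":"number"}},"grip_force":{"type":"number"}},"required":["offset","twist","gripper"]}

```bash
mkdir -p pics
python3 - <<'E'
from cell import *
import cv2
s=state();print(s['clock'],s['tool_pos'],s['ee_rot'],s['opening'])
for n in("scene","top"):
    im=get_image(n);cv2.imwrite(f"pics/{n}0.png",im);c=camera_info(n);print(n,c)
print(camera_info("wrist"))
E
```

```text
0.0 [196.03840165 618.91743005 230.12509338] [ 1.52745837e-01  9.88264645e-01 -1.29007065e-03 -1.90339332e-04] 84.87436902166915
scene {'K': array([[583.70641351,   0.        , 322.50319098],
       [  0.        , 583.70641351, 242.4130546 ],
       [  0.        ,   0.        ,   1.        ]]), 'R': array([[ 0.8902777 , -0.45538818, -0.00521799],
       [-0.31975915, -0.61688428, -0.71917166],
       [ 0.32428338,  0.64193099, -0.69481285]]), 't': array([-497.17620169,  173.68412026, 1090.77262983])}
top {'K': array([[442.58203887,   0.        , 317.70507602],
       [  0.        , 442.58203887, 246.31393293],
       [  0.        ,   0.        ,   1.        ]]), 'R': array([[ 1.06415055e-02, -9.99940439e-01,  2.42428877e-03],
       [-9.79844949e-01, -1.09112271e-02, -1.99461327e-01],
       [ 1.99475898e-01, -2.52858306e-04, -9.79902700e-01]]), 't': array([-81.93150463, 506.22870554, 873.34546281])}
{'K': array([[371.64829954,   0.        , 310.5420342 ],
       [  0.        , 371.64829954, 233.83037309],
       [  0.        ,   0.        ,   1.        ]]), 'T_tool_cam': array([[-1.15023367e-04, -9.62982890e-01, -2.69562499e-01,
         6.86879089e+01],
       [ 9.99999750e-01,  7.73922434e-05, -7.03179208e-04,
        -8.07671641e-01],
       [ 6.98011592e-04, -2.69562512e-01,  9.62982640e-01,
        -1.42517491e+02],
       [ 0.00000000e+00,  0.00000000e+00,  0.00000000e+00,
         1.00000000e+00]])}
```

View pics/scene0.png

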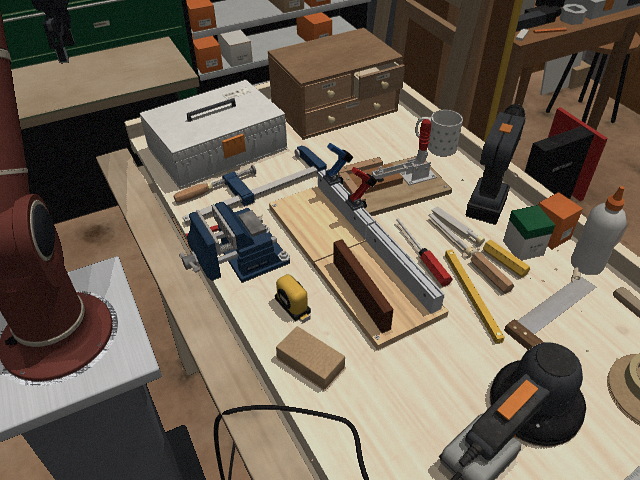

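View pics/top0.png

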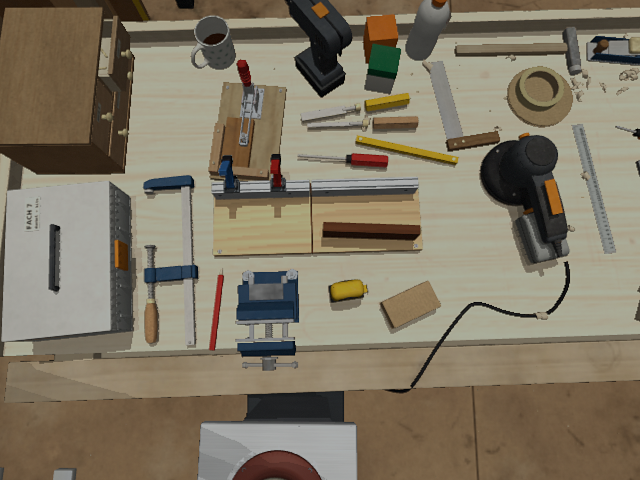

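The scene view shows the jig, with the board on its edge around (363,285) and the red stop at (357,185), right of the blue one at (337,158). In the top view the board runs (323,228)-(420,232), red is at (277,175), blue at (228,175), and a toggle-clamp fixture sits behind the fence at (210-285, 80-180). Next I'll zoom in and measure.

```bash
cat > h.py <<'E'
import numpy as np, cv2
from cell import *
def ray(n,uv):
    c=camera_info(n);R,t=c['R'],c['t']
    d=R.T@np.linalg.solve(c['K'],[uv[0],uv[1],1.]);return -R.T@t,d
def onz(n,uv,z):
    o,d=ray(n,uv);return o+d*(z-o[2])/d[2]
def proj(n,X):
    c=camera_info(n);p=c['K']@(c['R']@np.asarray(X,float)+c['t']);return p[:2]/p[2]
def tri(u1,u2,a="top",b="scene"):
    o1,d1=ray(a,u1);o2,d2=ray(b,u2)
    s=np.linalg.lstsq(np.c_[d1,-d2],o2-o1,rcond=None)[0]
    p,q=o1+d1*s[0],o2+d2*s[1];return (p+q)/2,np.linalg.norm(p-q)
E
python3 - <<'E'
from h import *
t=cv2.imread('pics/top0.png');s=cv2.imread('pics/scene0.png')
cv2.imwrite('pics/topc.png',cv2.resize(t[70:265,200:430],None,fx=3,fy=3,interpolation=cv2.INTER_CUBIC))
cv2.imwrite('pics/scenec.png',cv2.resize(s[130:350,260:460],None,fx=2.7,fy=2.7,interpolation=cv2.INTER_CUBIC))
# dark board mask in top view
h=cv2.cvtColor(t,cv2.COLOR_BGR2HSV)
m=((h[...,2]<110)&(t[...,2]>t[...,0]+12)).astype(np.uint8);m[:,:315]=0;m[:,430:]=0;m[:215]=0;m[245:]=0
n,l,st,c=cv2.connectedComponentsWithStats(m);k=1+st[1:,4].argmax();print(st[k],c[k])
cs=cv2.findContours((l==k).astype(np.uint8),0,2)[0][0];r=cv2.minAreaRect(cs);print(r)
red=((h[...,2]>60)&((h[...,0]<6)|(h[...,0]>174))&(h[...,1]>150)).astype(np.uint8);red[:150]=0;red[192:]=0;red[:,:262]=0;red[:,290:]=0
ys,xs=np.nonzero(red);print('red',xs.min(),xs.max(),ys.min(),ys.max(),xs.mean(),ys.mean())
for uv,z in [((213,254),18),((421,250),18),((213,196),63),((418,191),63),((311,183),63)]:print(uv,z,onz('top',uv,z).round(1))
E
```

```text
[ 322  222   99   19 1538] [370.47009103 231.0520156 ]
((371.01446533203125, 231.067138671875), (98.0455551147461, 16.124380111694336), 1.9091525077819824)
red 271 280 159 185 275.4047619047619 170.63095238095238
(213, 254) 18 [494.4 149.1  18. ]
(421, 250) 18 [ 508.2 -299.9   18. ]
(213, 196) 63 [610.5 145.5  63. ]
(418, 191) 63 [ 626.5 -287.4   63. ]
(311, 183) 63 [641.7 -60.7  63. ]
```

View pics/topc.png

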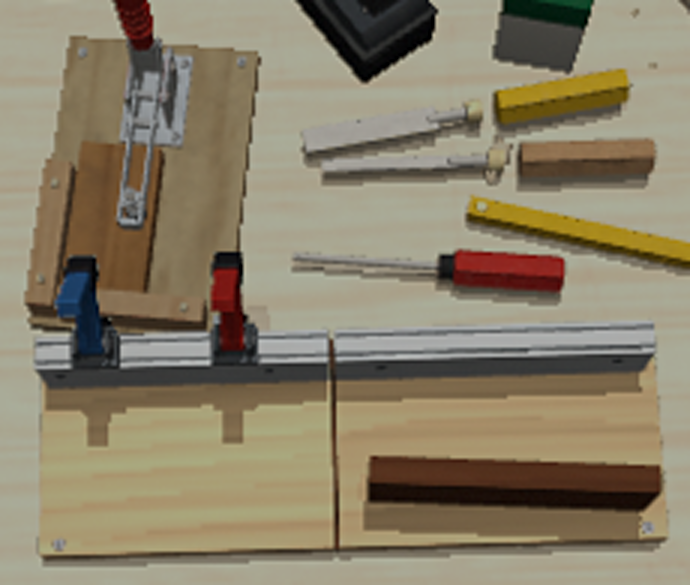

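View pics/scenec.png

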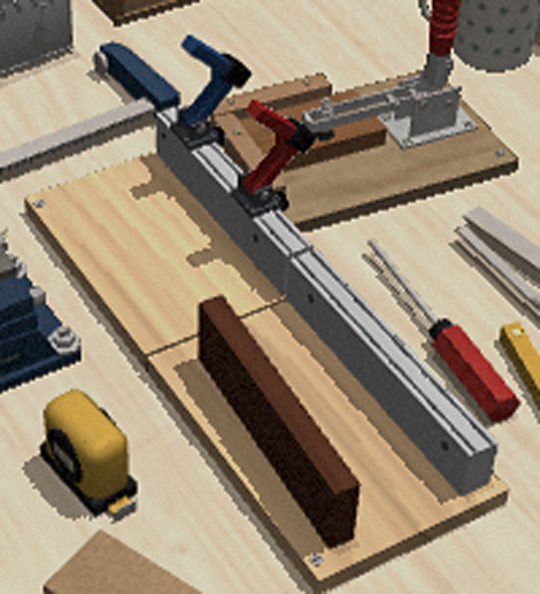

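The zoomed crops show the deck corners, fence edges, slot and stops clearly. Red's cap is at about (228,258) in the top crop and (300,135) in the scene crop, and the board's top face is (370,458)-(660,466) in the top crop. I'll fit the jig pose from these points.

Run:
```python
from h import *
from scipy.optimize import least_squares
T=lambda a:(200+a[0]/3,70+a[1]/3)
S=lambda a:(260+a[0]/2.7,130+a[1]/2.7)
pts=[('top',T((41,553)),(-80,200,18)),('top',T((666,538)),(-80,-255,18)),('top',T((335.5,549)),(-80,-15,18)),('top',T((331,333)),(70,-15,63)),
('top',T((35,335)),(70,200,63)),('top',T((655,323)),(70,-255,63)),
('scene',S((25,203)),(-80,200,18)),('scene',S((318,578)),(-80,-255,18)),('scene',S((507,490)),(80,-255,18)),('scene',S((460,462)),(45,-255,63)),('scene',S((493,444)),(70,-255,63))]
def W(p,X):
    c,s=np.cos(p[2]),np.sin(p[2]);return np.array([p[0]+c*X[0]-s*X[1],p[1]+s*X[0]+c*X[1],X[2]])
f=lambda p:np.concatenate([proj(n,W(p,X))-uv for n,uv,X in pts])
r=least_squares(f,[575,-50,.03],loss='soft_l1');p=r.x;print(p,np.degrees(p[2]));print(r.fun.reshape(-1,2).round(1))
np.save('jig.npy',p)
def J(P):
    c,s=np.cos(p[2]),np.sin(p[2]);d=P-np.array([p[0],p[1],0]);return np.array([c*d[0]+s*d[1],-s*d[0]+c*d[1],d[2]])
print('board top face corners, jig:')
for a in [(370,458),(660,466),(660,492),(370,485)]:print(J(onz('top',T(a),78)).round(1))
for a in [(222,297),(200,305),(330,490),(357,485)]:print('s',J(onz('scene',S(a),78)).round(1))
print('left face both',[ (J(q).round(1),round(e,1)) for q,e in [tri(T((370,458)),S((222,297))),tri(T((660,466)),S((357,485)))]])
q,e=tri(T((228,258)),S((300,135)));print('red cap',J(q).round(1),e,q.round(1))
q,e=tri(T((82,262)),S((235,70)));print('blue cap',J(q).round(1),e)
print('red pin',J(onz('top',T((231,345)),79)).round(1),'blue pin',J(onz('top',T((88,348)),79)).round(1))
print('deck board', [J(onz('scene',S(a),18)).round(1) for a in [(200,360),(325,545)]])
```

```text
[ 5.79800711e+02 -4.54066528e+01  3.81771955e-02] 2.187392178077489
[[-1.8  0.6]
 [ 0.5  0. ]
 [-0.2 -0.7]
 [-0.7 -1.9]
 [-3.3  0. ]
 [ 3.9 -1.4]
 [-2.7 -2.1]
 [-2.7  1.2]
 [-1.6 -0.4]
 [ 4.   1.6]
 [ 2.7  3.1]]
board top face corners, jig:
[-30.2 -40.9  78. ]
[ -41.2 -238.6   78. ]
[ -59.3 -237.3   78. ]
[-49.1 -40.3  78. ]
s [-24.7 -43.9  78. ]
s [-43.1 -43.2  78. ]
s [ -56.3 -235.2   78. ]
s [ -38.6 -240.4   78. ]
left face both [(array([-26.7, -41.8,  75.9]), np.float64(5.9)), (array([ -39.5, -239.4,   76.7]), np.float64(2.8))]
red cap [102.3  51.6 114.6] 0.1251081388928051 [680.   10.1 114.6]
blue cap [101.6 149.8 115.8] 0.3589449120743283
red pin [53.  53.2 79. ] blue pin [ 53.5 152.3  79. ]
deck board [array([-41.6, -41.8,  18. ]), array([ -55.2, -234.5,   18. ])]
```

Emit:
{"method": "jog_arm", "body": {"offset": [[0,0,0],[0,0,0],[0,0,0]], "twist": [[0,0,-7],[0,0,-14],[0,0,-19.5]], "gripper": [1,1,1]}}

```text
clock: 0.35
tool_pos: [196.2, 619.2, 230.6]
ee_rot: [-0.02, 1.0, -0.001, -0.0]
contact_force: [0.1, -0.0, 0.0]
opening: 51.6
grip_force: 0.0
```

The fit is consistent: caps at z≈115 and board top at z≈76, as they should be. Red is at jig y≈52, blue at y≈150, and the board's left end at y≈-41. With the tool aligned to the jig, I'm heading to a point in front of the board.

Emit:
{"method": "jog_arm", "body": {"offset": [[-263,-379,0],[-263,-379,0],[-263,-379,0],[-263,-379,0],[-263,-379,0],[-263,-379,0],[-263,-379,0],[-263,-379,0],[-263,-379,0],[-263,-379,0],[-263,-379,0],[-263,-379,0]], "twist": [[0,0,0],[0,0,0],[0,0,0],[0,0,0],[0,0,0],[0,0,0],[0,0,0],[0,0,0],[0,0,0],[0,0,0],[0,0,0],[0,0,0]], "gripper": [1,1,1,1,1,1,1,1,1,1,1,1]}}

```text
clock: 1.35
tool_pos: [477.8, 239.2, 230.9]
ee_rot: [-0.009, 1.0, -0.004, 0.002]
contact_force: [1.3, -0.8, 0.7]
opening: -0.2
grip_force: 0.0
```

Emit:
{"method": "jog_arm", "body": {"offset": [[0,-436,0],[0,-436,0],[0,-436,0],[0,-436,0],[0,-436,0],[0,-436,0],[0,-436,0],[0,-436,0],[0,-436,0],[0,-436,0],[0,-436,0],[0,-436,0]], "twist": [[0,0,0],[0,0,0],[0,0,0],[0,0,0],[0,0,0],[0,0,0],[0,0,0],[0,0,0],[0,0,0],[0,0,0],[0,0,0],[0,0,0]], "gripper": [1,1,1,1,1,1,1,1,1,1,1,1]}}

```text
clock: 2.35
tool_pos: [485.1, -193.1, 230.9]
ee_rot: [-0.011, 1.0, -0.002, -0.001]
contact_force: [-0.1, -0.6, 0.5]
opening: 0.1
grip_force: 0.0
```

Emit:
{"method": "jog_arm", "body": {"offset": [[0,5,40],[0,5,80],[0,5,120],[0,5,150],[0,5,165],[0,5,165]], "twist": [[0,0,0],[0,0,0],[0,0,0],[0,0,0],[0,0,0],[0,0,0]], "gripper": [1,1,1,1,1,1]}}

```text
clock: 2.85
tool_pos: [483.6, -178.5, 62.6]
ee_rot: [-0.018, 1.0, 0.002, -0.004]
contact_force: [-0.2, 0.6, -0.7]
opening: -0.2
grip_force: 0.0
```

Emit:
{"method": "jog_arm", "body": {"offset": [[-10,0,0],[-20,0,0],[-28,0,0],[-33,0,0],[-38,0,0],[-43,0,0],[-48,0,0],[-52,0,0],[-56,0,0],[-60,0,0],[-64,0,0],[-68,0,0]], "twist": [[0,0,0],[0,0,0],[0,0,0],[0,0,0],[0,0,0],[0,0,0],[0,0,0],[0,0,0],[0,0,0],[0,0,0],[0,0,0],[0,0,0]], "gripper": [1,1,1,1,1,1,1,1,1,1,1,1]}}

```text
clock: 3.85
tool_pos: [554.6, -178.8, 66.3]
ee_rot: [-0.017, 1.0, 0.0, -0.0]
contact_force: [-0.4, 0.6, 0.0]
opening: 0.2
grip_force: 0.0
```

Run:
```python
from h import *
s=state();print(s['clock'],s['tool_pos'],s['contact_force'])
a=get_image('scene')[130:350,240:460];b=get_image('top')[150:300,200:430]
a=cv2.resize(a,(400,400));b=cv2.resize(b,(400,261));b=cv2.copyMakeBorder(b,0,139,0,0,0)
cv2.imwrite('pics/p1.png',np.hstack([a,b]))
```

```text
3.85 [ 554.59175584 -178.81518193   66.2722345 ] [-0.35910436  0.63752157  0.01985036]
```

View pics/p1.png

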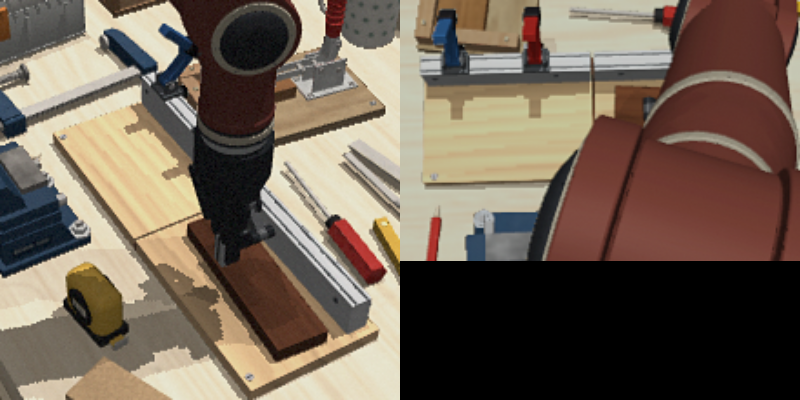

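The board lies flat on the deck just in front of the fence (left picture, (190,225)-(325,350)). I'll lift and go behind the red stop.

Emit:
{"method": "jog_arm", "body": {"offset": [[10,0,-40],[10,0,-80],[10,0,-120],[0,0,-165],[-40,20,-165],[-75,60,-165],[-110,95,-165],[-140,130,-165],[-167,165,-165],[-167,184,-165],[-167,184,-165],[-167,184,-165]], "twist": [[0,0,0],[0,0,0],[0,0,0],[0,0,0],[0,0,0],[0,0,0],[0,0,0],[0,0,0],[0,0,0],[0,0,0],[0,0,0],[0,0,0]], "gripper": [1,1,1,1,1,1,1,1,1,1,1,1]}}

```text
clock: 4.95
tool_pos: [715.2, 17.2, 229.9]
ee_rot: [-0.021, 1.0, 0.002, -0.001]
contact_force: [-0.5, -1.6, -0.1]
opening: -0.0
grip_force: 0.0
```

Run:
```python
from h import *
s=state();print(s['clock'],s['tool_pos'],s['contact_force'])
a=get_image('scene')[100:320,240:460];b=get_image('wrist')
a=cv2.resize(a,(400,400));b=cv2.resize(b,(400,300));b=cv2.copyMakeBorder(b,0,100,0,0,0)
cv2.imwrite('pics/p2.png',np.hstack([a,b]))
```

```text
4.95 [715.16379514  17.15632613 229.92658771] [-0.46255664 -1.58867328 -0.05595174]
```

View pics/p2.png

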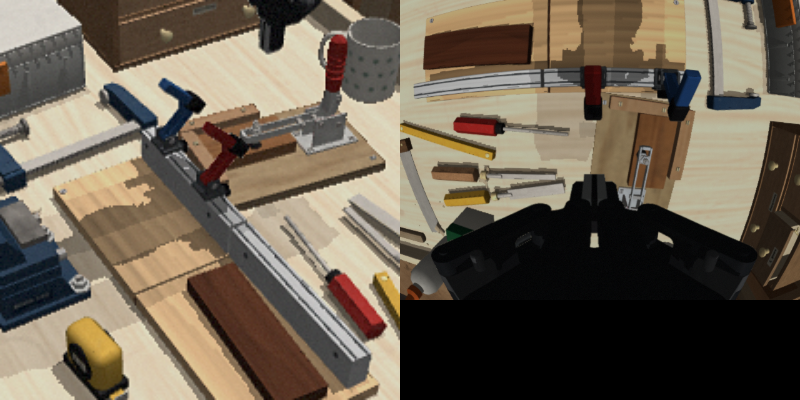

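The fingers line up with the red cap, and the toggle clamp is clear. Descending behind the cap and pushing it forward.

Emit:
{"method": "jog_arm", "body": {"offset": [[0,-4,40],[0,-4,80],[0,-4,110],[0,-4,125],[0,-4,125]], "twist": [[0,0,0],[0,0,0],[0,0,0],[0,0,0],[0,0,0]], "gripper": [1,1,1,1,1]}}

```text
clock: 5.47
tool_pos: [711.0, 3.3, 101.3]
ee_rot: [-0.015, 1.0, -0.001, -0.005]
contact_force: [-0.4, 0.0, -0.5]
opening: 0.4
grip_force: 0.0
```

Emit:
{"method": "jog_arm", "body": {"offset": [[8,0,0],[14,0,0],[20,0,0],[25,0,0],[30,0,0],[35,0,0],[40,0,0],[45,0,0],[50,0,0],[55,0,0],[58,0,0],[58,0,0]], "twist": [[0,0,0],[0,0,0],[0,0,0],[0,0,0],[0,0,0],[0,0,0],[0,0,0],[0,0,0],[0,0,0],[0,0,0],[0,0,0],[0,0,0]], "gripper": [1,1,1,1,1,1,1,1,1,1,1,1]}}

```text
clock: 6.47
tool_pos: [655.0, 4.6, 105.6]
ee_rot: [-0.017, 1.0, -0.0, -0.002]
contact_force: [-0.3, 1.1, 0.1]
opening: -0.1
grip_force: 0.0
```

Emit:
{"method": "jog_arm", "body": {"offset": [[-15,0,0],[-15,0,-30],[-15,0,-70],[-15,0,-110],[-15,-30,-125],[-15,-70,-125],[-15,-110,-125],[-15,-150,-125],[-15,-190,-125],[-15,-190,-125]], "twist": [[0,0,0],[0,0,0],[0,0,0],[0,0,0],[0,0,0],[0,0,0],[0,0,0],[0,0,0],[0,0,0],[0,0,0]], "gripper": [1,1,1,1,1,1,1,1,1,1]}}

```text
clock: 7.3
tool_pos: [675.3, -199.2, 230.1]
ee_rot: [-0.009, 1.0, -0.006, -0.002]
contact_force: [-1.4, -2.2, -0.4]
opening: 0.1
grip_force: 0.0
```

Run:
```python
from h import *
s=state();print(s['clock'],s['tool_pos'],s['contact_force'])
a=get_image('scene')[130:350,240:460];b=get_image('top')[150:300,200:430];cv2.imwrite('pics/top3.png',b)
a=cv2.resize(a,(400,400));b=cv2.resize(b,(400,261));b=cv2.copyMakeBorder(b,0,139,0,0,0)
cv2.imwrite('pics/p3.png',np.hstack([a,b]))
```

```text
7.3 [ 675.27641121 -199.23484883  230.05005147] [-1.41553419 -2.17129243 -0.43164527]
```

View pics/p3.png

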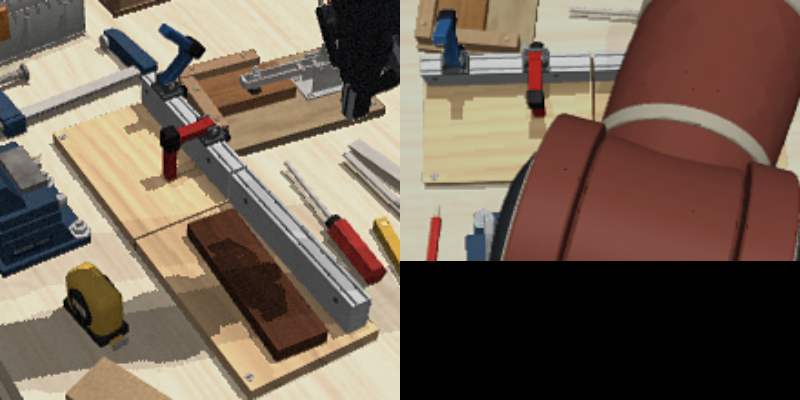

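The red stop is down in front of the fence, with its cap at (168,137), and blue is still parked. Measuring the board on its top plane, z=38.

Run:
```python
from h import *
p=np.load('jig.npy')
def J(P):
    c,s=np.cos(p[2]),np.sin(p[2]);d=P-np.array([p[0],p[1],0]);return np.array([c*d[0]+s*d[1],-s*d[0]+c*d[1],d[2]])
for a in [(233,208),(187,227),(275,349),(327,334)]:print(J(onz('scene',(240+a[0]*.55,130+a[1]*.55),38)).round(1))
print(J(state()['tool_pos']).round(1))
```

```text
[ 37.1 -46.1  38. ]
[-23.9 -46.5  38. ]
[ -35.2 -237.7   38. ]
[  21.4 -247.7   38. ]
[  91.9 -146.4  230.1]
```

Emit:
{"method": "jog_arm", "body": {"offset": [[40,0,0],[80,2,0],[120,4,0],[155,4,0],[155,4,40],[155,4,80],[155,4,120],[155,4,160],[155,4,185],[155,4,200],[155,4,203],[155,4,203]], "twist": [[0,0,0],[0,0,0],[0,0,0],[0,0,0],[0,0,0],[0,0,0],[0,0,0],[0,0,0],[0,0,0],[0,0,0],[0,0,0],[0,0,0]], "gripper": [1,1,1,1,1,1,1,1,1,1,1,1]}}

```text
clock: 8.4
tool_pos: [523.2, -183.7, 27.3]
ee_rot: [-0.018, 1.0, 0.001, -0.001]
contact_force: [-0.2, -0.8, 0.6]
opening: 0.1
grip_force: 0.0
```

Emit:
{"method": "jog_arm", "body": {"offset": [[-5,0,0],[-10,0,0],[-15,0,0],[-18,0,0],[-21,0,0],[-24,0,0],[-26,0,0],[-28,0,0],[-30,0,0],[-32,0,0],[-33,0,0],[-33,0,0]], "twist": [[0,0,0],[0,0,0],[0,0,0],[0,0,0],[0,0,0],[0,0,0],[0,0,0],[0,0,0],[0,0,0],[0,0,0],[0,0,0],[0,0,0]], "gripper": [1,1,1,1,1,1,1,1,1,1,1,1]}}

```text
clock: 9.4
tool_pos: [556.3, -185.0, 28.2]
ee_rot: [-0.017, 1.0, -0.0, -0.0]
contact_force: [-3.8, -0.8, 2.7]
opening: 0.0
grip_force: 1.4
```

Emit:
{"method": "jog_arm", "body": {"offset": [[-1,0,0],[-2,0,0],[-3,0,0],[-4,0,0],[-4,0,0],[-4,0,0]], "twist": [[0,0,0],[0,0,0],[0,0,0],[0,0,0],[0,0,0],[0,0,0]], "gripper": [1,1,1,1,1,1]}}

```text
clock: 9.9
tool_pos: [561.4, -184.7, 28.3]
ee_rot: [-0.017, 1.0, -0.0, 0.001]
contact_force: [-0.7, -1.0, 0.6]
opening: 0.2
grip_force: 0.6
```

Emit:
{"method": "jog_arm", "body": {"offset": [[-1,0,0],[-2,0,0],[-3,0,0],[-4,0,0],[-4,0,0],[-4,0,0]], "twist": [[0,0,0],[0,0,0],[0,0,0],[0,0,0],[0,0,0],[0,0,0]], "gripper": [1,1,1,1,1,1]}}

```text
clock: 10.4
tool_pos: [561.9, -184.7, 28.2]
ee_rot: [-0.017, 1.0, 0.0, -0.003]
contact_force: [-6.4, -1.6, 4.9]
opening: 0.2
grip_force: 3.3
```

Run:
```python
from h import *
s=state();print(s['clock'],s['tool_pos'],s['contact_force'])
a=get_image('scene')[130:350,240:460];cv2.imwrite('pics/s4.png',a);b=get_image('wrist')[0:320,:]
a=cv2.resize(a,(400,400));b=cv2.resize(b,(400,200));b=cv2.copyMakeBorder(b,0,200,0,0,0)
cv2.imwrite('pics/p4.png',np.hstack([a,b]))
```

```text
10.4 [ 561.92800827 -184.6685951    28.22097034] [-6.43287937 -1.59746141  4.88726801]
```

View pics/p4.png

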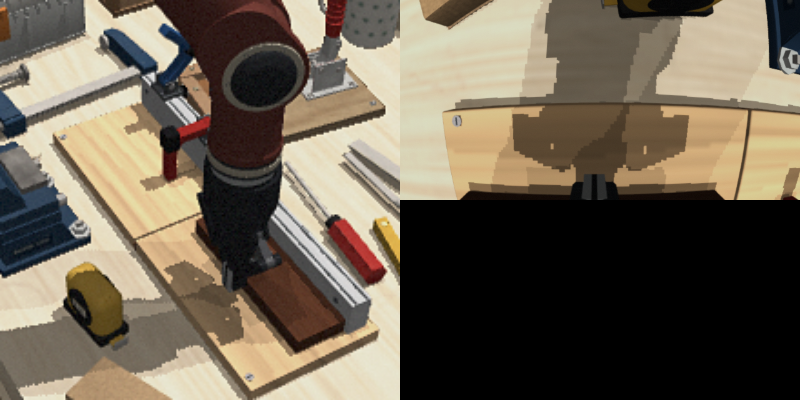

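The board sits flush along the fence (contact force building, tool stopped). Next is going round to its right end.

Emit:
{"method": "jog_arm", "body": {"offset": [[10,0,0],[30,0,0],[30,-40,0],[30,-80,0],[30,-120,0],[30,-145,0],[10,-145,0],[-15,-145,0],[-31,-145,0],[-31,-145,0],[-31,-145,0]], "twist": [[0,0,0],[0,0,0],[0,0,0],[0,0,0],[0,0,0],[0,0,0],[0,0,0],[0,0,0],[0,0,0],[0,0,0],[0,0,0]], "gripper": [1,1,1,1,1,1,1,1,1,1,1]}}

```text
clock: 11.42
tool_pos: [602.4, -326.8, 28.1]
ee_rot: [-0.018, 1.0, 0.0, 0.001]
contact_force: [0.1, 0.0, 0.1]
opening: -0.2
grip_force: 0.0
```

Emit:
{"method": "jog_arm", "body": {"offset": [[0,10,0],[0,20,0],[0,28,0],[0,36,0],[0,44,0],[0,52,0],[0,60,0],[0,68,0],[0,75,0],[0,80,0],[0,85,0],[0,85,0]], "twist": [[0,0,0],[0,0,0],[0,0,0],[0,0,0],[0,0,0],[0,0,0],[0,0,0],[0,0,0],[0,0,0],[0,0,0],[0,0,0],[0,0,0]], "gripper": [1,1,1,1,1,1,1,1,1,1,1,1]}}

```text
clock: 12.42
tool_pos: [596.9, -242.8, 28.3]
ee_rot: [-0.017, 1.0, 0.0, -0.001]
contact_force: [-1.9, -2.2, 1.3]
opening: 0.1
grip_force: 0.9
```

Run:
```python
from h import *
p=np.load('jig.npy');s=state();d=s['tool_pos']-np.array([p[0],p[1],0]);c,n=np.cos(p[2]),np.sin(p[2])
print(s['clock'],c*d[0]+n*d[1],-n*d[0]+c*d[1],s['contact_force'])
a=get_image('scene')[130:350,240:460];b=get_image('top')[150:300,200:430]
a=cv2.resize(a,(400,400));b=cv2.resize(b,(400,261));b=cv2.copyMakeBorder(b,0,139,0,0,0)
cv2.imwrite('pics/p5.png',np.hstack([a,b]))
```

```text
12.4167 9.527657298947263 -197.8791613745145 [-1.94181719 -2.22526165  1.27286965]
```

View pics/p5.png

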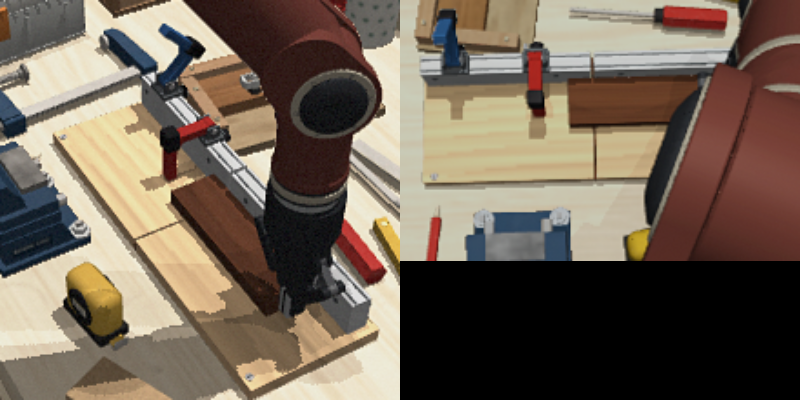

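The board slides along the fence, flush; its left end is about 27 mm short of the red foot (top view, 568 against 545). Pushing on, slowly at the end.

Emit:
{"method": "jog_arm", "body": {"offset": [[0,5,0],[0,10,0],[0,14,0],[0,17,0],[0,20,0],[0,22,0],[0,23,0],[0,24,0],[0,25,0],[0,26,0],[0,26,0],[0,26,0]], "twist": [[0,0,0],[0,0,0],[0,0,0],[0,0,0],[0,0,0],[0,0,0],[0,0,0],[0,0,0],[0,0,0],[0,0,0],[0,0,0],[0,0,0]], "gripper": [1,1,1,1,1,1,1,1,1,1,1,1]}}

```text
clock: 13.52
tool_pos: [596.8, -217.0, 28.3]
ee_rot: [-0.017, 1.0, 0.0, 0.0]
contact_force: [-0.8, -0.8, 0.3]
opening: -0.3
grip_force: 0.7
```

Emit:
{"method": "jog_arm", "body": {"offset": [[0,1,0],[0,2,0],[0,3,0],[0,4,0],[0,4,0],[0,4,0]], "twist": [[0,0,0],[0,0,0],[0,0,0],[0,0,0],[0,0,0],[0,0,0]], "gripper": [1,1,1,1,1,1]}}

```text
clock: 14.02
tool_pos: [596.6, -213.8, 28.4]
ee_rot: [-0.017, 1.0, -0.0, 0.0]
contact_force: [0.7, -3.3, 0.5]
opening: -0.2
grip_force: 1.2
```

Emit:
{"method": "jog_arm", "body": {"offset": [[0,1,0],[0,2,0],[0,3,0],[0,3,0],[0,3,0]], "twist": [[0,0,0],[0,0,0],[0,0,0],[0,0,0],[0,0,0]], "gripper": [1,1,1,1,1]}}

```text
clock: 14.43
tool_pos: [596.3, -213.5, 28.5]
ee_rot: [-0.016, 1.0, -0.002, 0.0]
contact_force: [0.0, -6.1, -0.0]
opening: 0.1
grip_force: 2.8
```

Firm contact with the stop at 6 N. I'll back off and give one last squaring push towards the fence at mid-board.

Emit:
{"method": "jog_arm", "body": {"offset": [[0,-8,0],[0,-20,0],[30,-20,0],[60,-20,0],[70,0,0],[70,40,0],[70,80,0],[70,110,0],[70,113,0],[70,113,0]], "twist": [[0,0,0],[0,0,0],[0,0,0],[0,0,0],[0,0,0],[0,0,0],[0,0,0],[0,0,0],[0,0,0],[0,0,0]], "gripper": [1,1,1,1,1,1,1,1,1,1]}}

```text
clock: 15.27
tool_pos: [522.7, -95.7, 28.2]
ee_rot: [-0.02, 1.0, 0.002, -0.0]
contact_force: [-0.2, -0.7, -0.1]
opening: 0.0
grip_force: 0.0
```

Emit:
{"method": "jog_arm", "body": {"offset": [[-10,0,0],[-20,0,0],[-27,0,0],[-32,0,0],[-34,0,0],[-36,0,0],[-38,0,0],[-39,0,0],[-40,0,0],[-41,0,0],[-42,0,0],[-42,0,0]], "twist": [[0,0,0],[0,0,0],[0,0,0],[0,0,0],[0,0,0],[0,0,0],[0,0,0],[0,0,0],[0,0,0],[0,0,0],[0,0,0],[0,0,0]], "gripper": [1,1,1,1,1,1,1,1,1,1,1,1]}}

```text
clock: 16.27
tool_pos: [558.5, -99.2, 27.9]
ee_rot: [-0.016, 1.0, 0.0, -0.006]
contact_force: [-8.6, -1.7, 7.3]
opening: -0.1
grip_force: 4.6
```

Emit:
{"method": "jog_arm", "body": {"offset": [[8,0,0],[35,0,0],[35,0,-40],[35,0,-80],[35,0,-120],[35,0,-160],[35,-40,-190],[35,-80,-190],[35,-120,-190],[35,-160,-190],[35,-200,-190],[35,-240,-190]], "twist": [[0,0,0],[0,0,0],[0,0,0],[0,0,0],[0,0,0],[0,0,0],[0,0,0],[0,0,0],[0,0,0],[0,0,0],[0,0,0],[0,0,0]], "gripper": [1,1,1,1,1,1,1,1,1,1,1,1]}}

```text
clock: 17.27
tool_pos: [537.9, -341.7, 218.7]
ee_rot: [-0.017, 1.0, -0.001, 0.001]
contact_force: [0.2, -0.4, 0.3]
opening: -0.2
grip_force: 0.0
```

Emit:
{"method": "jog_arm", "body": {"offset": [[0,-40,0],[0,-80,0],[0,-120,0],[0,-120,0],[0,-120,0]], "twist": [[0,0,0],[0,0,0],[0,0,0],[0,0,0],[0,0,0]], "gripper": [1,1,1,1,1]}}

```text
clock: 17.68
tool_pos: [540.0, -462.9, 217.1]
ee_rot: [-0.014, 1.0, -0.001, -0.0]
contact_force: [0.6, 1.3, -0.6]
opening: -0.0
grip_force: 0.0
```

Run:
```python
from h import *
s=state();print(s['clock'],s['tool_pos'],s['contact_force'])
a=get_image('scene')[130:350,240:460];b=get_image('top')[160:310,200:350]
cv2.imwrite('pics/p6.png',np.hstack([cv2.resize(x,(400,400),interpolation=cv2.INTER_CUBIC) for x in(a,b)]))
```

```text
17.6833 [ 539.98217297 -462.88917057  217.05431425] [ 0.59758742  1.29005364 -0.63448166]
```

View pics/p6.png

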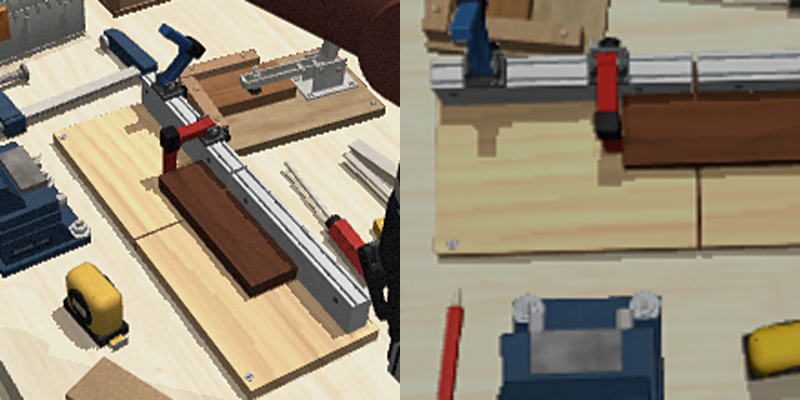

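The board lies flat and flush against the fence. Its left end (622 in the top view) meets the red foot (620), blue is parked and nothing else has moved. Handing in.

```bash
python3 -c "
from cell import *
print(close_job())"
```

```text
the job is handed in; nothing more can be done
None
```

The job is handed in at about 18 s of the 64 s allowed: the dark board lies flat and flush to the fence with its left end against the lowered red stop, and the blue stop, tape measure, pencil and cork block were left alone.

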